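# Clamp a brittle ankle bone with the inner knob of a coaxial pair

## Task

Lay the fossil ankle bone flat on the bed of the specimen holder, lengthwise between the two jaws, let go of it, then close the sliding jaw on it by turning the small inner knob clockwise, until the bone is held between the jaws with a light grip of about 8 N (under 4 N it would work loose, over 12 N would strain it, and 18 N even for a moment would crack it). The large outer ring under the knob has been calibrated: it must stay as it is set, and the jaw must not be pushed by hand. Leave the other things where they are and let go of the knob at the end.

Things in the scene. Friction and masses are not known exactly. Their poses are not given: they have to be found in the camera images.
- holder: specimen holder: grey base 270 x 90 x 10 mm; origin at the centre of its underside, x along its length to the knob end. Along x: rest jaw (56 mm wide, top at z 50 mm; bolted with its face anywhere from x -108 to -100 mm), bed rail 34 mm wide with its top at z 22 mm, sliding jaw, gearbox 70 x 70 mm centred at x = +92 mm, top at z 44 mm, under the upright coaxial knobs
- bed (a point): point on the top of the bed rail where the middle of the bone's underside belongs (axes as the holder's): at holder x = -68 mm, 32 to 40 mm from the rest jaw's face; the bone's ends need not touch the rest jaw beforehand, the sliding jaw pushes it home
- carriage: sliding jaw: steel block 30 mm long, 48 mm wide, top 49 mm above the table; origin at the lower edge of its front. It travels along the holder's -x. Before it sits a rubber pad 30 mm wide, 22 mm high, on a spring of about 4 N per mm (7 mm of give); the unloaded pad face stands 15 mm before this origin
- fine_knob (a joint): angle of the small inner knob, rad, growing clockwise seen from above, 0 to 5; at 0 the pad face is at holder x = -13 mm. Rack and pinion: closes the jaw 10 mm per rad. It stays where it is left; its own drag is about 0.15 N m in motion (half of it may remain at rest); every newton on the pad adds 0.010 N m to the torque needed to turn it
- knob_top (a point): centre of the top of the inner knob, 86 mm above the table. Knob: plain aluminium cylinder, diameter 24 mm, standing free from 58 to 86 mm above the table, that is 28 mm above the outer ring
- ring_mark (a point): white line on the top of the outer ring, 28 mm from the knob's axis. Ring: black, ribbed, diameter 60 mm, top 58 mm above the table, concentric with the knob; it turns very easily (0.04 N m) when touched
- talus: the ankle bone to clamp: brown, waisted, with rounded uneven ends, 47 x 61 x 26 mm (x, y, z); origin at the centre of its underside, long side along its y; 60 to 110 g. Grasp it across its x (47 mm)
- vertebra: a vertebra, similar brown lump 50 x 53 x 27 mm, shorter and nearly square; not wanted, leave it. Origin at the centre of its underside
- putty_tin: round white tin with a flat lid, 62 mm across, 26 mm high; a bystander. Origin at the centre of its underside
Not all that is in view belongs to the job. Leave any green or orange look-alike of the talus alone.

How it is judged:
On the way, in this order (a step that is already met when the one before it is completed fails the run):
1. the bone lies on the bed between the jaws, lengthwise, and the fingers have let go of it (y of talus in the frame of bed between -0.012 and 0.012 m and z of talus in the frame of bed between -0.004 and 0.006 m and angle between talus's own z axis and vertical below 0.25 rad and angle between the y axis of talus and the x axis of holder, either way round below 0.35 rad and x of talus in the frame of bed between -0.015 and 0.03 m and contact force between the fingers and talus below 0.1 N), for 0.2 s.
2. the sliding jaw bears on the bone with 4 to 12 N (contact force between carriage and talus between 4 and 12 N), for 0.3 s.
At the end, for the whole second after the job is handed in: the bone lies flat on the bed, lengthwise within 0.35 rad and within 15 mm along and 12 mm across of the bed point, held by the sliding jaw with 4 to 12 N, at rest and released; the outer ring stands as it was set (mark within 4 mm); knob and all else released (all of step 2 and y of talus in the frame of bed between -0.012 and 0.012 m and z of talus in the frame of bed between -0.004 and 0.006 m and angle between talus's own z axis and vertical below 0.25 rad and angle between the y axis of talus and the x axis of holder, either way round below 0.35 rad and x of talus in the frame of bed between -0.015 and 0.015 m and linear speed of talus below 0.01 m/s and distance of ring_mark from where it was at the start of the episode below 0.004 m); the robot touches nothing.
It fails at once if the outer ring is turned (its mark moves more than 4 mm) (distance of ring_mark from where it was at the start of the episode above 0.004 m).
It fails at once if the jaw presses the bone with more than 18 N (contact force between carriage and talus above 18 N).
It fails at once if the robot pushes on the sliding jaw (more than 5 N) (contact force between any of the arm, the fingers and carriage above 5 N).
It fails at once if the vertebra or the tin is moved more than 15 mm (distance of any of vertebra, putty_tin from where it was at the start of the episode above 0.015 m).
It also fails if it takes over 72 s, if anything falls off the work surface, if the arm or the gripper's body presses on something with over 40 N, if the wrist force passes 120 N, or if a joint passes its speed limit or range.

## Robot

A 6-joint arm with a two-finger parallel gripper is mounted at the origin on a cart in front of the work surface, level with it; the furniture and walls round the work are solid. World frame = base frame: x ahead of the robot, y to its left, z up, the work surface at z = 0. Lengths are in m, angles in rad, forces in N, time in s.
With the tool pointing down it reaches from about 0.425 to 0.95 m from the base axis. Payload 14.7 kg.
Tool frame: the origin (TCP) lies at the very end of the fingers, on their centre line; the grasp point (between the pads) lies 19 mm behind it; z points along the fingers, y is the line along which they close (so a half turn about z gives the same grasp; the last joint's range is limited). The gripper opens to 85 mm and grips with 20 to 120 N. Pads are 22 mm wide; open, the fingers measure 114 mm over their backs; the gripper's body (76 mm by 85 mm) begins 54 mm behind the grasp point. The pads swing forward as they close: fully open they stand 13 mm farther back than shut.
Start: joints at [1.17, 0.48, 1.596, -0, 1.065, -0.047], TCP at [0.225, 0.61, 0.211] pointing down, gripper open.
Joint ranges: [-2.75, 2.75], [-0.82, 2.05], [0.23, 2.67], [-1.56, 4.7], [0.09, 2.69], [-2.92, 2.92]. Speed limits (rad/s): [1.89, 1.89, 2.39, 3.01, 3.01, 3.01].

## Interface

Orientations are given as a 3x3 rotation matrix whose columns are the frame's x, y, z axes.
In Python, from cell import arm gives the robot as it stands.
- The arm moves only by the tool move_arm, never from a script. Its arguments are lists of equal length, an entry for each row: "hand": the finger opening in mm, from 0 to 85.4; "xyz": the shift along the tool's x, y, z in units of 60 mm (1.0 is 60 mm), a list of three; "delta_rot": the turn, a rotation vector about the tool's x, y, z in units of 6 degrees (1.0 is 6 degrees), a list of three. In form: {"hand": [hand, ...], "xyz": [[dx, dy, dz], ...], "delta_rot": [[wx, wy, wz], ...]}. A call has 1 to 8 rows; each row shifts and turns the commanded pose from where the row before left it, along the tool's axes as they then stand; what a row does not reach is not made up. A row lasts 1/8 s, in which the tool goes at most 62.5 mm and 10.7 degrees, less where a joint would pass 70% of its speed; a pose out of reach is approached as far as the arm can. A call is refused whole if a number of a shift passes 1 or a number of a turn 1, either way. A call with a gripper value outside its range is refused whole. The fingers move at their own pace and stop on an object; "grip_force" is the grip in N (left out, the last holds). Time passes only in rows, so rows that do not move let the fingers close. It gives the time, the measured TCP pose, the force, the opening and the grip force at its end, in the units of the state.
- arm.get_obs(): the state, without advancing time (a new reading comes with each control period).
- arm.read_camera(name): name is "side" or "top"; returns the picture (400x640x3 uint8, red, green, blue); there is no depth.
- arm.camera_model(name): a dict with "fx", "fy", "cx", "cy" (pixels), "k1" (the pictures are not rectified: a ray, as slopes to the right and down, at radius r is drawn at 1 + k1 r^2 times it, then the intrinsics apply), "cam_to_world" (4x4, takes a point from camera to world coordinates). Camera axes: x right, y up, looking along -z (the intrinsics and any distortion apply to the point x, -y, -z); pixel columns grow to the right and rows downward; lengths in m; the calibration is good to about 2 mm. A picture is of the moment at which its call begins. camera_model takes no time and is no camera call.
- arm.finish_job(): hands the job in; it is judged then, once.
The state is a dict: "clock": time; "qpos": joint angles; "qvel": joint speeds; "joint_efforts": joint torques, N m; "tool_pos": TCP position; "tool_rot": TCP orientation; "ft_force": force on the tool from outside, world axes, zero at the start; "ft_torque": the same for the moment, N m; "width": opening from 0.0 (shut) to 1.0 (fully open); "grip_force": force on a finger pad.
Only numpy, scipy, OpenCV 4.12 (cv2) and the standard library are available. Lean on these libraries where they do the work, as an engineer would, in place of code of your own. Each camera call takes 0.05 s, during which the arm holds its last target. There are 200 camera calls.

## Working session

There is one attempt and no reset: what is moved stays moved. The work goes in short steps, Python scripts to look and compute and a tool call to move; the robot and the scene stay as the last step left them, time stands still between calls to the robot, and variables do not carry over. Pictures are saved under pics/ and viewed, at most 10 in all, crops included, and the job is handed in when it is done.

Besides the shell and the picture viewer there is one more tool, called after "Request:" by a JSON object that holds its "name" and its "arguments". move_arm: Moves the arm, as the interface text tells. Its arguments: {"type":"object","properties":{"hand":{"type":"array"},"xyz":{"type":"array"},"delta_rot":{"type":"array"},"grip_force":{"type":"number"}},"required":["hand","xyz","delta_rot"]}

```bash
mkdir -p pics
python3 - <<'E'
from cell import arm
import cv2
for n in ("top","side"):
    cv2.imwrite(f"pics/{n}0.png",arm.read_camera(n)[:,:,::-1]); m=arm.camera_model(n); print(n,m)
o=arm.get_obs();print(o)
E
```

```text
top {'fx': 374.10123833693706, 'fy': 374.10123833693706, 'cx': 319.2108097235896, 'cy': 199.48096072768493, 'k1': -0.029170202103327495, 'cam_to_world': array([[ 0.01434173,  0.99789677, -0.06321673,  0.44773232],
       [-0.99977013,  0.01531894,  0.01500051,  0.00935545],
       [ 0.01593738,  0.06298706,  0.99788708,  1.06806591],
       [ 0.        ,  0.        ,  0.        ,  1.        ]])}
side {'fx': 376.458331045653, 'fy': 376.458331045653, 'cx': 314.6726515282066, 'cy': 201.35193113468554, 'k1': -0.022629094207950777, 'cam_to_world': array([[ 0.98375302,  0.11069768, -0.14133652,  0.34681004],
       [-0.1794343 ,  0.63158913, -0.75425361, -0.81078529],
       [ 0.00577248,  0.76735989,  0.64119068,  0.79727626],
       [ 0.        ,  0.        ,  0.        ,  1.        ]])}
{'clock': 0.1, 'qpos': array([ 1.17039676e+00,  4.80756156e-01,  1.59682304e+00, -5.73098123e-06,
        1.06508930e+00, -4.65702502e-02]), 'qvel': array([ 0.00133745, -0.00180899, -0.0032466 , -0.00014455,  0.00049219,
       -0.00082561]), 'joint_efforts': array([ 1.57889091e-03, -9.52261806e+01, -4.31048620e+01, -7.85478596e-05,
        5.17875276e-03, -1.97694379e-05]), 'tool_pos': array([0.22503047, 0.6093846 , 0.21064045]), 'tool_rot': array([[-9.38053718e-01,  3.46489612e-01, -4.14731608e-04],
       [ 3.46489857e-01,  9.38053193e-01, -9.92703320e-04],
       [ 4.50789215e-05, -1.07490934e-03, -9.99999421e-01]]), 'ft_force': array([ 0.32808331, -0.42910021,  0.31793233]), 'ft_torque': array([-0.00732729, -0.01686759, -0.00626368]), 'grip_force': 0.0, 'width': 0.9992285142030408}
```

View pics/top0.png

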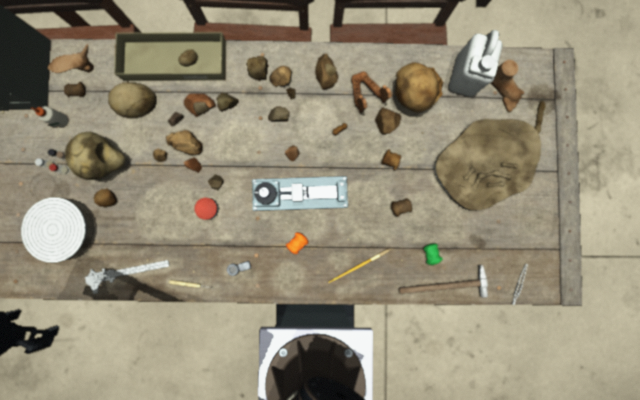

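View pics/side0.png

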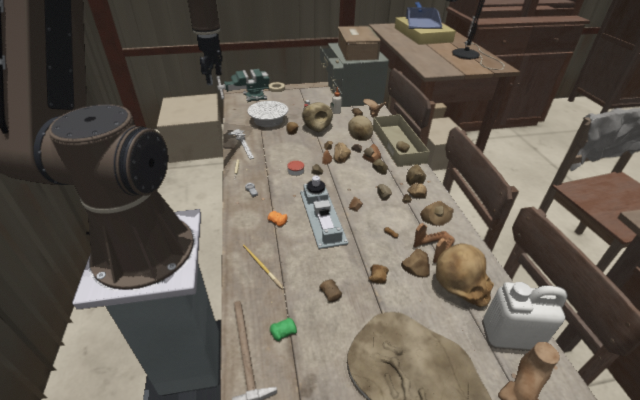

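```bash
cat > h.py <<'E'
import numpy as np,cv2
from cell import arm
def proj(n,P):
    m=arm.camera_model(n);T=np.linalg.inv(m["cam_to_world"]);p=T[:3,:3]@np.array(P,float)+T[:3,3]
    x,y=p[0]/-p[2],-p[1]/-p[2];s=1+m["k1"]*(x*x+y*y)
    return m["fx"]*x*s+m["cx"],m["fy"]*y*s+m["cy"]
def unproj(n,u,v,z):
    m=arm.camera_model(n);a=np.array([(u-m["cx"])/m["fx"],(v-m["cy"])/m["fy"]]);b=a.copy()
    for _ in range(20): b=a/(1+m["k1"]*(b@b))
    T=m["cam_to_world"];d=T[:3,:3]@[b[0],-b[1],-1];o=T[:3,3]
    return o+d*(z-o[2])/d[2]
def crop(im,u0,v0,w,h,s): return cv2.resize(im[v0:v0+h,u0:u0+w],None,fx=s,fy=s,interpolation=cv2.INTER_CUBIC)
E
python3 - <<'E'
from h import *
t=cv2.imread("pics/top0.png");s=cv2.imread("pics/side0.png")
a=np.hstack([crop(t,245,170,110,48,5),crop(t,380,190,48,48,5)]) # 550+240
b=np.hstack([crop(t,370,140,40,48,5),crop(s,290,170,65,48,5) if 0 else crop(s,295,170,70,48,5)[:,:350],crop(s,312,272,48,48,5)])
b=np.hstack([b,np.zeros((240,790-b.shape[1],3),np.uint8)])if b.shape[1]<790 else b[:,:790]
cv2.imwrite("pics/c1.png",np.vstack([a,b]))
E
```

```text
(no output)
```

View pics/c1.png

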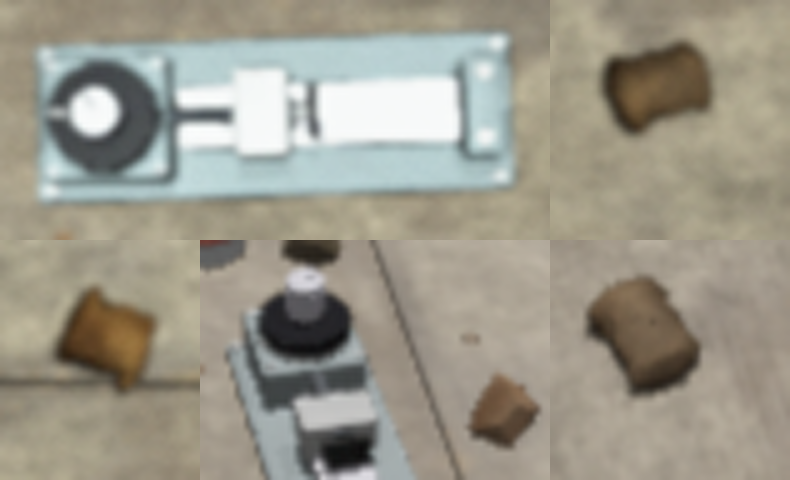

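Run:
```python
from h import *
f=lambda x,y,u0,v0:((x+.5)/5-.5+u0,(y+.5)/5-.5+v0)
C=[unproj("top",*f(x,y,245,170),.010)[:2] for x,y in [(38,47),(511,33),(515,186),(40,202)]]
C=np.array(C);print(C.round(4));print([np.linalg.norm(C[i]-C[i-1]).round(4) for i in range(4)])
c=C.mean(0);ax=(C[0]+C[3]-C[1]-C[2]);ax/=np.linalg.norm(ax);print("holder",c,ax,np.arctan2(ax[1],ax[0]))
k=unproj("top",*f(95,111,245,170),.086)[:2];ay=np.array([-ax[1],ax[0]]);print("knob",k,(k-c)@ax,(k-c)@ay, "exp",c+.092*ax)
# knob side: crop origin (295,170), shift 200,240 ; knob top ellipse centre (306,278)
print("knob side",unproj("side",*f(306-200,278-240,295,170),.086))
for nm,x,z in(("rest face",463,.05),("pad",303,.035),("carr top back",235,.049),("carr front top",287,.049)):
    p=unproj("top",*f(x,112,245,170),z)[:2];print(nm,(p-c)@ax,(p-c)@ay)
for cam,(u0,v0,w,h) in(("top",(385,193,34,28)),("side",(312,272,36,34))):
    im=cv2.imread(f"pics/{cam}0.png")[v0:v0+h,u0:u0+w];hsv=cv2.cvtColor(im,cv2.COLOR_BGR2HSV)
    g=cv2.cvtColor(im,cv2.COLOR_BGR2GRAY);_,m=cv2.threshold(g,0,255,cv2.THRESH_OTSU+cv2.THRESH_BINARY_INV)
    n,l,st,ce=cv2.connectedComponentsWithStats(m);i=1+st[1:,4].argmax();q=np.argwhere(l==i)[:,::-1]+[u0,v0]
    P=np.array([unproj(cam,u,v,.015)[:2] for u,v in q]).astype(np.float32)
    print(cam,st[i],P.mean(0),cv2.minAreaRect(P))
    w_,V=np.linalg.eigh(np.cov(P.T));print("axis",V[:,1],np.sqrt(w_)*3.46)
```

```text
[[ 0.5701  0.1845]
 [ 0.5824 -0.0842]
 [ 0.4952 -0.0873]
 [ 0.4821  0.1811]]
[np.float64(0.088), np.float64(0.269), np.float64(0.0873), np.float64(0.2688)]
holder [0.53246292 0.04852813] [-0.047302    0.99888063] 1.6181159876005866
knob [0.52793775 0.14111793] 0.09270021214800471 0.00014042048741837957 exp [0.52811114 0.14042515]
knob side [0.52871544 0.14357778 0.086     ]
rest face -0.10327740796610682 0.003887165658783096
pad -0.015627783227782976 -0.0001360823491437193
carr top back 0.021211208443518162 -0.00013925216047431458
carr front top -0.007159028291799775 0.0007609375286577639
top [  5   5  23  19 306] [ 0.49744654 -0.23749675] ((0.4966428279876709, -0.2380848377943039), (0.045193880796432495, 0.06169424206018448), 14.813409805297852)
axis [-0.270346    0.96276323] [0.04140482 0.05894476]
side [  7   7  23  24 364] [ 0.49500927 -0.24390957] ((0.49537768959999084, -0.24400560557842255), (0.05031760409474373, 0.06595255434513092), 21.440053939819336)
axis [-0.17717     0.98418026] [0.04321578 0.06445941]
```

Request:
{"name": "move_arm", "arguments": {"hand": [85,85,85,85,85,85,85,85], "xyz": [[0,0,0],[0,0,0],[0,0,0],[0,0,0],[0,0,0],[0,0,0],[0,0,0],[0,0,0]], "delta_rot": [[0,0,1],[0,0,1],[0,0,1],[0,0,1],[0,0,1],[0,0,1],[0,0,1],[0,0,1]]}}

```text
clock: 1.1
tool_pos: [0.2251, 0.6095, 0.2108]
tool_rot: [[-0.367, 0.93, -0.0], [0.93, 0.367, -0.001], [-0.001, -0.001, -1.0]]
ft_force: [-0.1, -0.6, -0.4]
width: 0.999
grip_force: 0.0
```

```bash
cat >> h.py <<'E'
def to(P,yaw=None,o=None):
    o=o or arm.get_obs();R,p=o["tool_rot"],o["tool_pos"]
    y=np.degrees(np.arctan2(R[1,1],R[0,1]))
    print("t",round(o["clock"],2),"pos",p.round(4),"yaw",y.round(2),"q6",np.degrees(o["qpos"][5]).round(1),"w",round(o["width"]*85.4,1),"F",o["ft_force"].round(1),"T",o["ft_torque"].round(2),"gf",round(o["grip_force"],1))
    z=R[:,2];print("tilt",np.degrees(np.arctan2(R[:2,2],-R[2,2])).round(2),"shift units",(R.T@(np.array(P)-p)/.06).round(3), "rot z", None if yaw is None else round(((y-yaw+180)%360-180)/6,2))
E
python3 -c "
from h import *
to((.5,.2,.21),15)"
```

```text
t 1.1 pos [0.2251 0.6095 0.2108] yaw 21.53 q6 45.5 w 85.3 F [-0.1 -0.6 -0.4] T [-0.01 -0.03 -0.03] gf 0.0
tilt [-0.02 -0.04] shift units [-8.03   1.758  0.017] rot z 1.09
```

Request:
{"name": "move_arm", "arguments": {"hand": [85,85,85,85,85,85,85,85], "xyz": [[-1,0.22,0],[-1,0.22,0],[-1,0.22,0],[-1,0.22,0],[-1,0.22,0],[-1,0.22,0],[-1,0.22,0],[-1,0.22,0]], "delta_rot": [[0,0,0],[0,0,0],[0,0,0],[0,0,0],[0,0,0],[0,0,0],[0,0,0],[0,0,1]]}}

```text
clock: 2.1
tool_pos: [0.5017, 0.2011, 0.2112]
tool_rot: [[-0.269, 0.963, -0.0], [0.963, 0.269, 0.0], [0.0, -0.0, -1.0]]
ft_force: [0.5, 0.5, -0.1]
width: 0.997
grip_force: 0.0
```

```bash
python3 -c "
from h import *
to((.4965,-.24,.15),15)"
```

```text
t 2.1 pos [0.5017 0.2011 0.2112] yaw 15.63 q6 3.0 w 85.2 F [ 0.5  0.5 -0.1] T [0.03 0.02 0.02] gf 0.0
tilt [-0.  0.] shift units [-7.057 -2.065  1.019] rot z 0.11
```

Request:
{"name": "move_arm", "arguments": {"hand": [85,85,85,85,85,85,85,85], "xyz": [[-0.88,-0.26,0.1],[-0.88,-0.26,0.1],[-0.88,-0.26,0.1],[-0.88,-0.26,0.1],[-0.88,-0.26,0.1],[-0.88,-0.26,0.1],[-0.88,-0.26,0.1],[-0.88,-0.25,0.1]], "delta_rot": [[0,0,0],[0,0,0],[0,0,0],[0,0,0],[0,0,0],[0,0,0],[0,0,0],[0,0,0.1]]}}

```text
clock: 3.1
tool_pos: [0.4955, -0.2391, 0.1629]
tool_rot: [[-0.261, 0.965, -0.0], [0.965, 0.261, 0.0], [0.0, -0.0, -1.0]]
ft_force: [0.8, -0.4, -0.2]
width: 0.994
grip_force: 0.0
```

```bash
python3 -c "
from h import *
to((.4965,-.2385,.002),15)
s=arm.read_camera('side')[:,:,::-1];t=arm.read_camera('top')[:,:,::-1]
cv2.imwrite('pics/c2.png',np.hstack([crop(s,285,220,95,120,4),crop(t,350,150,95,120,4)]))
print(proj('side',arm.get_obs()['tool_pos']))"
```

```text
t 3.1 pos [ 0.4955 -0.2391  0.1629] yaw 15.11 q6 -44.0 w 84.8 F [ 0.8 -0.4 -0.2] T [ 0.01 -0.04 -0.04] gf 0.0
tilt [-0.01  0.01] shift units [0.005 0.019 2.681] rot z 0.02
(np.float64(332.55896312253617), np.float64(250.24552269518603))
```

View pics/c2.png

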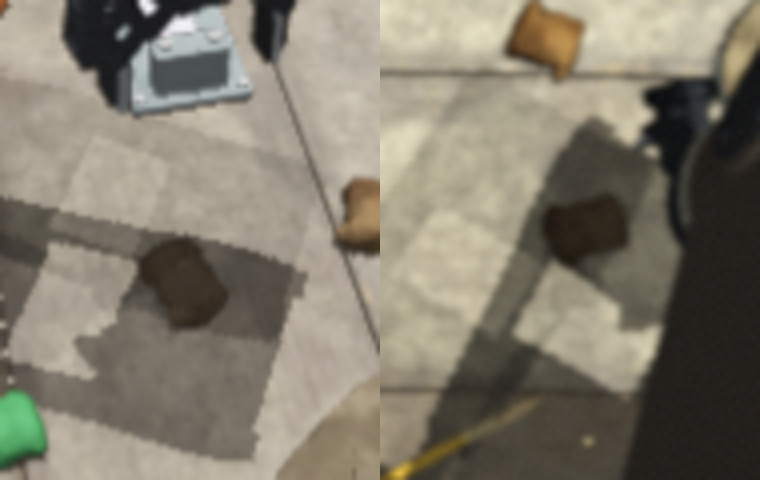

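Request:
{"name": "move_arm", "arguments": {"hand": [85,85,85,85,85,85], "xyz": [[0,0.02,0.8],[0,0,0.8],[0,0,0.6],[0,0,0.3],[0,0,0.15],[0,0,0]], "delta_rot": [[0,0,0],[0,0,0],[0,0,0],[0,0,0],[0,0,0],[0,0,0]]}}

```text
clock: 3.95
tool_pos: [0.4974, -0.237, 0.0045]
tool_rot: [[-0.261, 0.965, 0.0], [0.965, 0.261, -0.0], [-0.0, 0.0, -1.0]]
ft_force: [0.5, -0.3, -0.0]
width: 0.995
grip_force: 0.0
```

Request:
{"name": "move_arm", "arguments": {"hand": [30,30,30,30,30,30,30,30], "xyz": [[0,0,0],[0,0,0],[0,0,0],[0,0,0],[0,0,0],[0,0,0],[0,0,0],[0,0,0]], "delta_rot": [[0,0,0],[0,0,0],[0,0,0],[0,0,0],[0,0,0],[0,0,0],[0,0,0],[0,0,0]], "grip_force": 35}}

```text
clock: 4.95
tool_pos: [0.4971, -0.237, 0.0042]
tool_rot: [[-0.261, 0.965, -0.0], [0.965, 0.261, 0.0], [0.0, -0.0, -1.0]]
ft_force: [-0.7, 0.8, 1.2]
width: 0.349
grip_force: 0.0
```

```bash
python3 -c "
from h import *
to((.4965,-.2385,.10),2.7)"
```

```text
t 4.95 pos [ 0.4971 -0.237   0.0042] yaw 15.13 q6 -43.8 w 29.8 F [-0.7  0.8  1.2] T [0.07 0.02 0.01] gf 0.0
tilt [-0.  0.] shift units [-0.022 -0.016 -1.597] rot z 2.07
```

```bash
python3 -c "
from h import *
s=arm.read_camera('side')[:,:,::-1];t=arm.read_camera('top')[:,:,::-1]
cv2.imwrite('pics/c3.png',np.hstack([crop(s,285,220,95,120,4),crop(t,350,150,95,120,4)]))
print(proj('side',arm.get_obs()['tool_pos']))"
```

```text
(np.float64(330.41217153882405), np.float64(291.0052337682748))
```

View pics/c3.png

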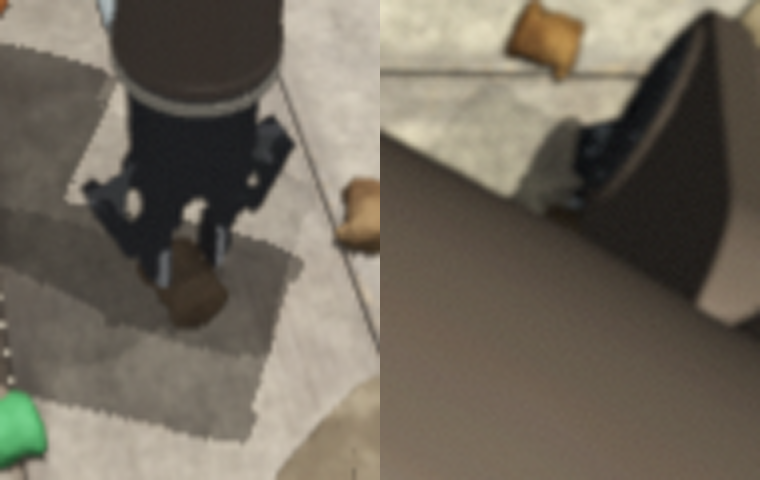

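Request:
{"name": "move_arm", "arguments": {"hand": [15,15,15,15,15], "xyz": [[0,0,0],[0,0,0],[0,0,0],[0,0,0],[0,0,0]], "delta_rot": [[0,0,0],[0,0,0],[0,0,0],[0,0,0],[0,0,0]], "grip_force": 35}}

```text
clock: 5.68
tool_pos: [0.4978, -0.2372, 0.0049]
tool_rot: [[-0.261, 0.965, 0.001], [0.965, 0.261, -0.001], [-0.001, 0.001, -1.0]]
ft_force: [0.5, 1.9, 12.3]
width: 0.177
grip_force: 6.1
```

```bash
python3 -c "
from h import *
to((.4978,-.2372,.1))
s=arm.read_camera('side')[:,:,::-1]
cv2.imwrite('pics/c4.png',crop(s,310,250,50,60,10))"
```

```text
t 5.67 pos [ 0.4978 -0.2372  0.0049] yaw 15.13 q6 -43.8 w 15.1 F [ 0.5  1.9 12.3] T [ 0.38  0.   -0.02] gf 6.1
tilt [ 0.08 -0.04] shift units [-1.000e-03  1.000e-03 -1.585e+00] rot z None
```

View pics/c4.png

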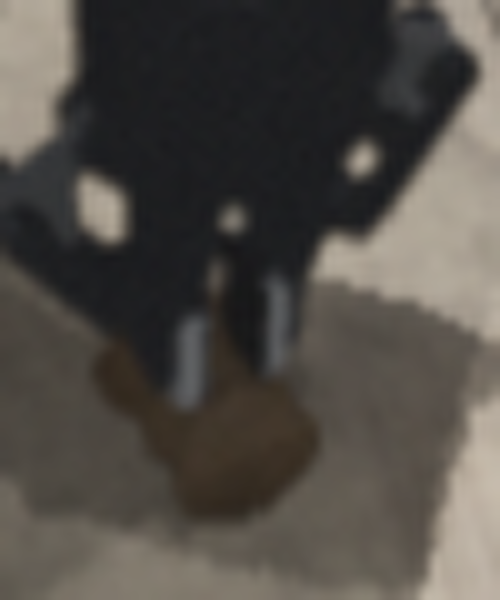

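Request:
{"name": "move_arm", "arguments": {"hand": [85,85,85,85,85,85,85,85], "xyz": [[0,0,0],[0,0,0],[0,0,0],[0,0,0],[0,0,-0.5],[0,0,-1],[0,0,-1],[0,0,0]], "delta_rot": [[0,0,0],[0,0,0],[0,0,0],[0,0,0],[0,0,0],[0,0,0],[0,0,0],[0,0,0]]}}

```text
clock: 6.72
tool_pos: [0.4995, -0.2383, 0.1586]
tool_rot: [[-0.261, 0.965, 0.007], [0.965, 0.261, -0.004], [-0.005, 0.005, -1.0]]
ft_force: [-0.4, -0.0, 0.0]
width: 0.996
grip_force: 0.0
```

```bash
python3 -c "
from h import *
to((.4978,-.2372,.1))
s=arm.read_camera('side')[:,:,::-1];t=arm.read_camera('top')[:,:,::-1]
s=np.ascontiguousarray(s);cv2.imwrite('pics/s5.png',s);cv2.imwrite('pics/t5.png',t)
cv2.imwrite('pics/c5.png',np.hstack([crop(s,308,262,48,60,8),crop(t,376,182,50,60,8)]))"
```

```text
t 6.72 pos [ 0.4995 -0.2383  0.1586] yaw 15.13 q6 -43.8 w 85.1 F [-0.4 -0.   0. ] T [-0.02  0.02 -0.  ] gf 0.0
tilt [ 0.38 -0.21] shift units [ 0.03  -0.028  0.977] rot z None
```

View pics/c5.png

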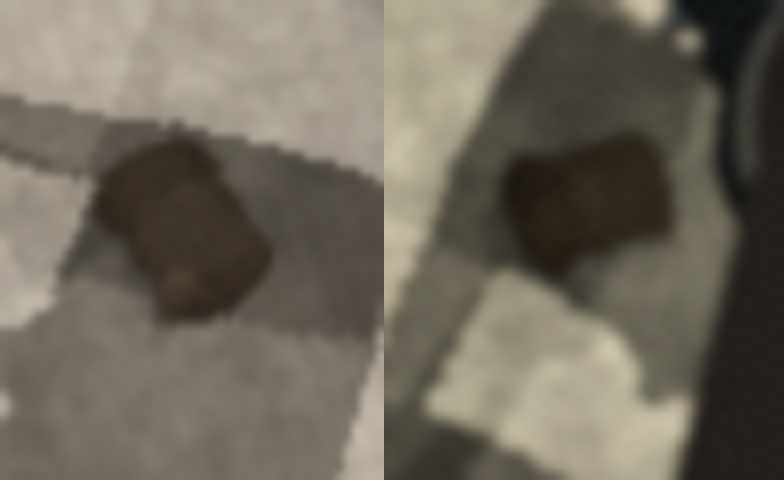

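```bash
python3 -c "
from h import *
c=np.array([.4978,-.2372]);y=np.array([.965,.261])
for z in (.0,.005,.012,.02,.026,.032):
    print(z,[(np.array(proj('side',[*(c+d*y),z]))-[310,250])*10 for d in(-.0075,.0075)])
m=lambda c:(c+.5)
for nm,cam,u0,v0,w,h in(('s5','side',310,270,40,40),('t5','top',385,193,32,28),('top0','top',385,193,34,28),('side0','side',312,272,36,34)):
    im=cv2.imread(f'pics/{nm}.png')[v0:v0+h,u0:u0+w]; g=im.max(2); mk=(g<(62 if '5' in nm else 95)).astype(np.uint8)
    n,l,st,ce=cv2.connectedComponentsWithStats(mk);i=1+st[1:,4].argmax();q=np.argwhere(l==i)[:,::-1]+[u0,v0]
    P=np.array([unproj(cam,u,v,.013)[:2] for u,v in q]).astype(np.float32);e,V=np.linalg.eigh(np.cov(P.T))
    print(nm,st[i],P.mean(0),cv2.minAreaRect(P),np.degrees(np.arctan2(*V[::-1,1])))
"
```

```text
0.0 [array([180.45886404, 430.64998931]), array([232.36662614, 410.11072669])]
0.005 [array([181.02346754, 418.71251818]), array([233.10250425, 398.16494933])]
0.012 [array([181.8202414 , 401.86329594]), array([234.1409276 , 381.30475943])]
0.02 [array([182.74000022, 382.40904322]), array([235.33955547, 361.83894452])]
0.026 [array([183.43632014, 367.6777932 ]), array([236.24694124, 347.09972451])]
0.032 [array([184.13828585, 352.82443305]), array([237.16163446, 332.23901344])]
s5 [ 10  10  22  22 233] [ 0.4956706 -0.2395844] ((0.49661895632743835, -0.24079719185829163), (0.04276557266712189, 0.06368524581193924), 20.8050479888916) 106.20637872294249
t5 [  4   5  23  20 310] [ 0.49732858 -0.235989  ] ((0.49475041031837463, -0.23652537167072296), (0.04950784146785736, 0.06390596926212311), 14.303518295288086) 112.08283957109768
top0 [  6   6  20  18 138] [ 0.49734044 -0.2324524 ] ((0.4955473244190216, -0.23674924671649933), (0.04115169122815132, 0.05362005904316902), 14.807245254516602) 115.70613187830863
side0 [  8  14  22  17 127] [ 0.49281484 -0.25648245] ((0.48764875531196594, -0.2542930841445923), (0.03958257660269737, 0.058922260999679565), 57.415306091308594) 133.4500120586562
```

Request:
{"name": "move_arm", "arguments": {"hand": [60,60,60,60,60,60,60], "xyz": [[0.02,-0.045,0.8],[0,0,0.8],[0,0,0.6],[0,0,0.3],[0,0,0],[0,0,0.06],[0,0,0]], "delta_rot": [[0.05,0.05,-0.4],[0,0,0],[0,0,0],[0,0,0],[0,0,0],[0,0,0],[0,0,0]]}}

```text
clock: 7.7
tool_pos: [0.4941, -0.2365, 0.0015]
tool_rot: [[-0.301, 0.954, -0.005], [0.954, 0.301, 0.003], [0.004, -0.004, -1.0]]
ft_force: [-0.6, -0.5, 1.2]
width: 0.699
grip_force: 0.0
```

```bash
python3 -c "
from h import *
to((.4965,-.238,.0))"
```

```text
t 7.7 pos [ 0.4941 -0.2365  0.0015] yaw 17.53 q6 -46.3 w 59.7 F [-0.6 -0.5  1.2] T [-0.    0.06 -0.06] gf 0.0
tilt [-0.3   0.16] shift units [-0.037  0.031  0.024] rot z None
```

Request:
{"name": "move_arm", "arguments": {"hand": [60,60,60], "xyz": [[-0.03,0.03,0],[0,0,0.06],[0,0,0]], "delta_rot": [[-0.05,-0.05,0],[0,0,0],[0,0,0]]}}

```text
clock: 8.07
tool_pos: [0.4956, -0.2373, -0.0031]
tool_rot: [[-0.301, 0.954, -0.0], [0.954, 0.301, 0.0], [0.0, -0.0, -1.0]]
ft_force: [-0.3, -0.2, -0.2]
width: 0.7
grip_force: 0.0
```

Request:
{"name": "move_arm", "arguments": {"hand": [60,60], "xyz": [[0,0,0.05],[0,0,0]], "delta_rot": [[0,0,0],[0,0,0]]}}

```text
clock: 8.32
tool_pos: [0.4956, -0.2373, -0.0063]
tool_rot: [[-0.301, 0.954, -0.0], [0.954, 0.301, 0.0], [0.0, -0.0, -1.0]]
ft_force: [-0.5, 0.2, 0.4]
width: 0.703
grip_force: 0.0
```

Request:
{"name": "move_arm", "arguments": {"hand": [44,44,44], "xyz": [[0,0,0],[0,0,0],[0,0,0]], "delta_rot": [[0,0,0],[0,0,0],[0,0,0]], "grip_force": 30}}

```text
clock: 8.7
tool_pos: [0.4958, -0.2373, -0.006]
tool_rot: [[-0.301, 0.954, 0.0], [0.954, 0.301, 0.0], [0.0, 0.0, -1.0]]
ft_force: [-0.5, -0.1, -0.4]
width: 0.516
grip_force: 0.0
```

Request:
{"name": "move_arm", "arguments": {"hand": [36,36,36], "xyz": [[0,0,0],[0,0,0],[0,0,0]], "delta_rot": [[0,0,0],[0,0,0],[0,0,0]]}}

```text
clock: 9.07
tool_pos: [0.4959, -0.2374, -0.0057]
tool_rot: [[-0.301, 0.954, 0.0], [0.954, 0.301, -0.0], [-0.0, 0.0, -1.0]]
ft_force: [0.1, 1.7, 5.8]
width: 0.452
grip_force: 27.5
```

Request:
{"name": "move_arm", "arguments": {"hand": [25,25,25,25,25], "xyz": [[0,0,0],[0,0,0],[0,0,0],[0,0,-0.1],[0,0,-0.2]], "delta_rot": [[0,0,0],[0,0,0],[0,0,0],[0,0,0],[0,0,0]], "grip_force": 45}}

```text
clock: 9.7
tool_pos: [0.4954, -0.2372, 0.0122]
tool_rot: [[-0.301, 0.954, -0.001], [0.954, 0.301, 0.001], [0.001, -0.001, -1.0]]
ft_force: [0.2, 0.1, -0.4]
width: 0.447
grip_force: 40.1
```

Request:
{"name": "move_arm", "arguments": {"hand": [25,25,25,25], "xyz": [[0,0,-0.5],[0,0,-0.8],[0,0,-0.2],[0,0,0]], "delta_rot": [[0,0,0],[0,0,0],[0,0,0],[0,0,0]]}}

```text
clock: 10.2
tool_pos: [0.4962, -0.2377, 0.103]
tool_rot: [[-0.301, 0.954, 0.002], [0.954, 0.301, -0.001], [-0.001, 0.002, -1.0]]
ft_force: [-1.0, -0.5, -1.2]
width: 0.446
grip_force: 40.2
```

```bash
python3 -c "
from h import *
to((.4965,-.238,.0),3.5)
s=arm.read_camera('side')[:,:,::-1];t=arm.read_camera('top')[:,:,::-1]
cv2.imwrite('pics/s6.png',s)
cv2.imwrite('pics/c6.png',crop(s,295,225,70,80,7))"
```

```text
t 10.2 pos [ 0.4962 -0.2377  0.103 ] yaw 17.53 q6 -46.3 w 38.1 F [-1.  -0.5 -1.2] T [ 0.05  0.02 -0.03] gf 40.2
tilt [ 0.11 -0.05] shift units [-0.005  0.     1.716] rot z 2.34
```

View pics/c6.png

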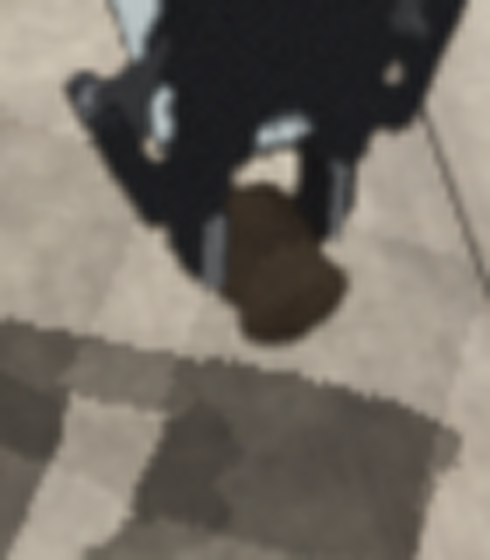

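```bash
python3 -c "
from h import *
p=unproj('side',335,262.3,.122);print(p)
d=p[:2]-[.4962,-.2377];a=np.array([-.301,.954]);print('along',d@a,'across',d@[.954,.301])
o=arm.get_obs();o['tool_rot']=o['tool_rot']@cv2.Rodrigues(np.array([0,0,np.radians(15)]))[0]
to((.5356,-.0174,.103),2.7,o)"
```

```text
[ 0.50261959 -0.2440179   0.122     ]
along -0.007959571813457267 across 0.0042225973018707175
t 10.3 pos [ 0.4952 -0.2371  0.1013] yaw 2.53 q6 -46.3 w 38.0 F [-0.4 -0.3 -0.7] T [ 0.02 -0.01 -0.01] gf 40.2
tilt [-0.05  0.04] shift units [ 3.628  0.834 -0.027] rot z -0.03
```

Request:
{"name": "move_arm", "arguments": {"hand": [25,25,25], "xyz": [[0,0,0],[0,0,0],[0,0,0]], "delta_rot": [[0,0,0.8],[0,0,0.9],[0,0,0.8]]}}

```text
clock: 10.68
tool_pos: [0.4948, -0.2369, 0.1004]
tool_rot: [[-0.041, 0.999, -0.002], [0.999, 0.041, 0.001], [0.002, -0.002, -1.0]]
ft_force: [-0.4, -0.1, -0.9]
width: 0.448
grip_force: 40.2
```

Request:
{"name": "move_arm", "arguments": {"hand": [25,25,25,25,25,25,25], "xyz": [[0.7,0.17,0],[0.8,0.17,0],[0.8,0.17,0],[0.8,0.17,0],[0.63,0.15,0],[0,0,0],[0,0,0]], "delta_rot": [[0,0,0],[0,0,0],[0,0,0],[0,0,0],[0,0,0],[0,0,0],[0,0,0]]}}

```text
clock: 11.55
tool_pos: [0.5348, -0.0117, 0.101]
tool_rot: [[-0.045, 0.999, -0.002], [0.999, 0.045, 0.0], [0.0, -0.002, -1.0]]
ft_force: [-0.7, 0.2, -0.3]
width: 0.446
grip_force: 40.2
```

```bash
python3 -c "
from h import *
to((.5353,-.0114,.0185),2.7)
s=arm.read_camera('side')[:,:,::-1];t=arm.read_camera('top')[:,:,::-1]
cv2.imwrite('pics/s7.png',s)
cv2.imwrite('pics/c7.png',np.hstack([crop(s,285,160,75,95,5),crop(t,280,150,80,95,5)]))"
```

```text
t 11.55 pos [ 0.5348 -0.0117  0.101 ] yaw 2.56 q6 -7.1 w 38.1 F [-0.7  0.2 -0.3] T [ 0.02  0.05 -0.03] gf 40.2
tilt [-0.11  0.01] shift units [0.004 0.01  1.375] rot z -0.02
```

View pics/c7.png

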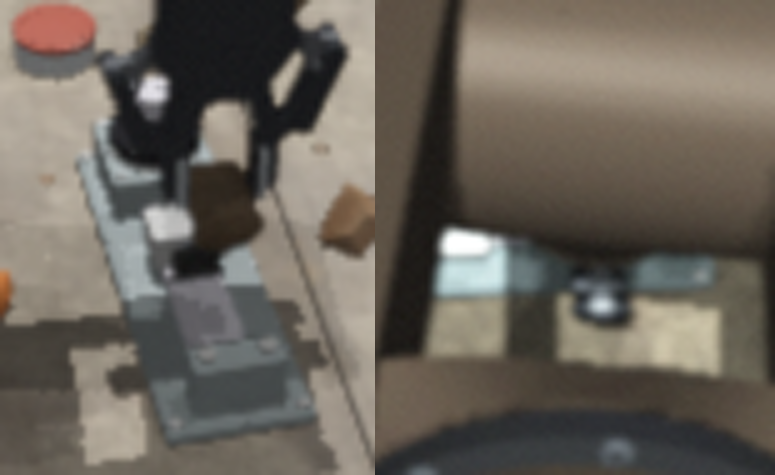

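Request:
{"name": "move_arm", "arguments": {"hand": [25,25,25,25,25,25], "xyz": [[0,0.01,0.5],[0,0,0.5],[0,0,0.2],[0,0,0.1],[0,0,0.05],[0,0,0]], "delta_rot": [[0,0,0],[0,0,0],[0,0,0],[0,0,0],[0,0,0],[0,0,0]]}}

```text
clock: 12.4
tool_pos: [0.5366, -0.0116, 0.0215]
tool_rot: [[-0.044, 0.999, 0.001], [0.999, 0.044, 0.0], [0.0, 0.001, -1.0]]
ft_force: [-0.4, -0.0, -0.9]
width: 0.441
grip_force: 40.3
```

Request:
{"name": "move_arm", "arguments": {"hand": [25,25], "xyz": [[0,0,0.03],[0,0,0]], "delta_rot": [[0,0,0],[0,0,0]]}}

```text
clock: 12.65
tool_pos: [0.5364, -0.0115, 0.0194]
tool_rot: [[-0.044, 0.999, 0.0], [0.999, 0.044, 0.0], [0.0, 0.0, -1.0]]
ft_force: [1.2, -0.5, -1.2]
width: 0.448
grip_force: 40.3
```

Request:
{"name": "move_arm", "arguments": {"hand": [25,25], "xyz": [[0,0,0.03],[0,0,0]], "delta_rot": [[0,0,0],[0,0,0]]}}

```text
clock: 12.9
tool_pos: [0.5361, -0.0115, 0.0173]
tool_rot: [[-0.044, 0.999, -0.0], [0.999, 0.044, 0.0], [0.0, -0.0, -1.0]]
ft_force: [-0.6, -0.1, -1.3]
width: 0.444
grip_force: 40.3
```

Request:
{"name": "move_arm", "arguments": {"hand": [25,25], "xyz": [[0,0,0.025],[0,0,0]], "delta_rot": [[0,0,0],[0,0,0]]}}

```text
clock: 13.15
tool_pos: [0.5363, -0.0116, 0.0164]
tool_rot: [[-0.044, 0.999, 0.0], [0.999, 0.044, 0.0], [0.0, 0.0, -1.0]]
ft_force: [-2.1, -0.3, 11.5]
width: 0.444
grip_force: 44.9
```

Request:
{"name": "move_arm", "arguments": {"hand": [50,60,70,80,80,80,80,80], "xyz": [[0,0,0],[0,0,0],[0,0,0],[0,0,0],[0,0,-0.4],[0,0,-0.8],[0,0,-0.8],[0,0,-0.3]], "delta_rot": [[0,0,0],[0,0,0],[0,0,0],[0,0,0],[0,0,0],[0,0,0],[0,0,0],[0,0,0]]}}

```text
clock: 14.15
tool_pos: [0.5374, -0.0116, 0.1567]
tool_rot: [[-0.044, 0.999, 0.004], [0.999, 0.044, -0.0], [-0.0, 0.004, -1.0]]
ft_force: [0.5, -0.7, -0.4]
width: 0.938
grip_force: 0.0
```

```bash
python3 -c "
from h import *
to((.528,.141,.155))
s=arm.read_camera('side')[:,:,::-1];cv2.imwrite('pics/s8.png',s)
cv2.imwrite('pics/c8.png',crop(s,285,160,75,95,6))"
```

```text
t 14.15 pos [ 0.5374 -0.0116  0.1567] yaw 2.53 q6 -7.0 w 80.1 F [ 0.5 -0.7 -0.4] T [ 0.03 -0.04  0.04] gf 0.0
tilt [ 0.21 -0.01] shift units [ 2.548 -0.045  0.028] rot z None
```

View pics/c8.png

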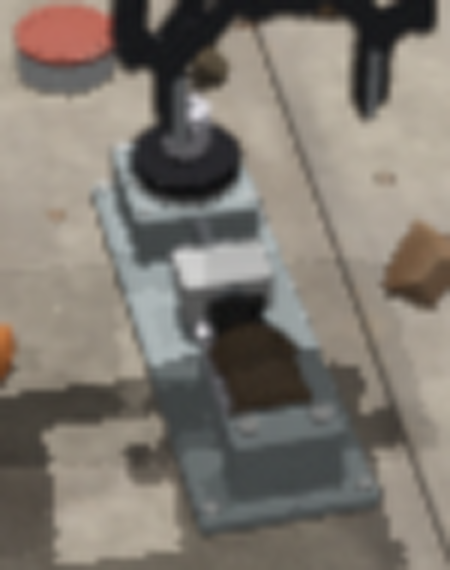

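Request:
{"name": "move_arm", "arguments": {"hand": [60,60,60,50,50,50,50,50], "xyz": [[0.85,-0.015,0],[0.85,-0.015,0],[0.85,-0.015,0],[0,0,0],[0,0,0],[0,0,0],[0,0,0],[0,0,0]], "delta_rot": [[0,0,0],[0,0,-1],[0,0,-1],[0,0,-1],[0,0,-1],[0,0,-1],[0,0,-1],[0,0,-1]]}}

```text
clock: 15.2
tool_pos: [0.5211, 0.1405, 0.1534]
tool_rot: [[-0.704, 0.71, -0.001], [0.71, 0.704, -0.0], [0.0, -0.0, -1.0]]
ft_force: [0.1, -0.1, 0.2]
width: 0.586
grip_force: 0.0
```

Request:
{"name": "move_arm", "arguments": {"hand": [50,50,50,50,50,50,50,50], "xyz": [[0,0,0],[0,0,0],[0,0,0],[0,0,0],[0,0,0],[0,0,0],[0,0,0],[0,0,0]], "delta_rot": [[0,0,-1],[0,0,-1],[0,0,-1],[0,0,-1],[0,0,-1],[0,0,-1],[0,0,-1],[0,0,0]]}}

```text
clock: 16.2
tool_pos: [0.5212, 0.1405, 0.1535]
tool_rot: [[-0.998, 0.061, -0.001], [0.061, 0.998, 0.0], [0.001, -0.0, -1.0]]
ft_force: [-0.6, 0.4, -0.7]
width: 0.585
grip_force: 0.0
```

```bash
python3 -c "
from h import *
to((.5281,.141,.064))"
```

```text
t 16.2 pos [0.5212 0.1405 0.1535] yaw 86.5 q6 -74.6 w 50.0 F [-0.6  0.4 -0.7] T [-0.04  0.04 -0.02] gf 0.0
tilt [-0.03  0.  ] shift units [-0.115  0.015  1.491] rot z None
```

Request:
{"name": "move_arm", "arguments": {"hand": [50,50,50,50,50,50], "xyz": [[-0.115,0.015,0],[0,0,0.6],[0,0,0.5],[0,0,0.25],[0,0,0.1],[0,0,0]], "delta_rot": [[0,0,0],[0,0,0],[0,0,0],[0,0,0],[0,0,0],[0,0,0]]}}

```text
clock: 16.95
tool_pos: [0.5288, 0.1411, 0.0672]
tool_rot: [[-0.998, 0.061, 0.0], [0.061, 0.998, 0.0], [-0.0, 0.0, -1.0]]
ft_force: [-0.3, 1.3, -0.3]
width: 0.584
grip_force: 0.0
```

Request:
{"name": "move_arm", "arguments": {"hand": [28,28,28,28], "xyz": [[0,0,0],[0,0,0],[0,0,0],[0,0,0]], "delta_rot": [[0,0,0],[0,0,0],[0,0,0],[0,0,0]], "grip_force": 25}}

```text
clock: 17.45
tool_pos: [0.5285, 0.1411, 0.0671]
tool_rot: [[-0.998, 0.061, 0.0], [0.061, 0.998, 0.0], [-0.0, 0.0, -1.0]]
ft_force: [-0.0, 0.2, -0.2]
width: 0.33
grip_force: 0.0
```

```bash
python3 -c "
from h import *
to((.5281,.141,.064))"
```

```text
t 17.45 pos [0.5285 0.1411 0.0671] yaw 86.53 q6 -74.8 w 28.2 F [-0.   0.2 -0.2] T [0.05 0.03 0.  ] gf 0.0
tilt [0.02 0.01] shift units [ 0.007 -0.002  0.052] rot z None
```

Request:
{"name": "move_arm", "arguments": {"hand": [20,20,20], "xyz": [[0,0,0],[0,0,0],[0,0,0]], "delta_rot": [[0,0,0],[0,0,0],[0,0,0]], "grip_force": 25}}

```text
clock: 17.82
tool_pos: [0.5284, 0.141, 0.0669]
tool_rot: [[-0.998, 0.061, -0.0], [0.061, 0.998, 0.0], [0.0, 0.0, -1.0]]
ft_force: [0.2, 0.2, 0.1]
width: 0.229
grip_force: 0.0
```

```bash
python3 -c "
from h import *
to((.5281,.141,.064))"
```

```text
t 17.82 pos [0.5284 0.141  0.0669] yaw 86.53 q6 -74.8 w 19.6 F [0.2 0.2 0.1] T [-0.    0.    0.04] gf 0.0
tilt [-0.    0.01] shift units [ 0.005 -0.001  0.048] rot z None
```

Request:
{"name": "move_arm", "arguments": {"hand": [16,16], "xyz": [[0,0,0.025],[0,0,0]], "delta_rot": [[0,0,0],[0,0,0]]}}

```text
clock: 18.08
tool_pos: [0.5286, 0.1412, 0.066]
tool_rot: [[-0.998, 0.061, 0.001], [0.061, 0.998, 0.0], [-0.001, 0.0, -1.0]]
ft_force: [-3.3, -1.0, 13.6]
width: 0.188
grip_force: 6.6
```

Request:
{"name": "move_arm", "arguments": {"hand": [16,16], "xyz": [[0,0,0.025],[0,0,0]], "delta_rot": [[0,0,0],[0,0,0]]}}

```text
clock: 18.32
tool_pos: [0.5288, 0.1413, 0.0657]
tool_rot: [[-0.998, 0.06, 0.001], [0.06, 0.998, 0.001], [-0.001, 0.001, -1.0]]
ft_force: [-9.2, -1.5, 37.0]
width: 0.184
grip_force: 18.7
```

Request:
{"name": "move_arm", "arguments": {"hand": [16,16], "xyz": [[0,0,0.025],[0,0,0]], "delta_rot": [[0,0,0],[0,0,0]]}}

```text
clock: 18.58
tool_pos: [0.529, 0.1414, 0.0653]
tool_rot: [[-0.998, 0.061, 0.002], [0.061, 0.998, 0.001], [-0.002, 0.001, -1.0]]
ft_force: [-15.4, -2.7, 61.7]
width: 0.191
grip_force: 30.8
```

Request:
{"name": "move_arm", "arguments": {"hand": [16,16,50,50,50,50], "xyz": [[0,0,-0.1],[0,0,-0.15],[0,0,0],[0,0,0],[0,0,0],[0,0,0]], "delta_rot": [[0,0,0],[0,0,0],[0,0,0],[0,0,0],[0,0,0],[0,0,0]]}}

```text
clock: 19.32
tool_pos: [0.5282, 0.141, 0.0772]
tool_rot: [[-0.998, 0.061, -0.0], [0.061, 0.998, 0.0], [0.0, -0.0, -1.0]]
ft_force: [0.2, -0.5, -0.1]
width: 0.587
grip_force: 0.0
```

```bash
python3 -c "
from h import *
to((.5283,.141,.044))"
```

```text
t 19.32 pos [0.5282 0.141  0.0772] yaw 86.53 q6 -74.8 w 50.2 F [ 0.2 -0.5 -0.1] T [-0.05 -0.02 -0.01] gf 0.0
tilt [-0.03  0.  ] shift units [-0.001 -0.     0.553] rot z None
```

Request:
{"name": "move_arm", "arguments": {"hand": [50,50,50,50], "xyz": [[0,0,0.25],[0,0,0.2],[0,0,0.1],[0,0,0]], "delta_rot": [[0,0,0],[0,0,0],[0,0,0],[0,0,0]]}}

```text
clock: 19.82
tool_pos: [0.5279, 0.141, 0.0437]
tool_rot: [[-0.998, 0.061, -0.001], [0.061, 0.998, -0.0], [0.001, -0.0, -1.0]]
ft_force: [-0.5, -0.6, 0.4]
width: 0.588
grip_force: 0.0
```

Request:
{"name": "move_arm", "arguments": {"hand": [30,30,26,26,26], "xyz": [[0,0,0],[0,0,0],[0,0,0],[0,0,0],[0,0,0]], "delta_rot": [[0,0,0],[0,0,0],[0,0,0],[0,0,0],[0,0,0]], "grip_force": 30}}

```text
clock: 20.45
tool_pos: [0.5288, 0.142, 0.0449]
tool_rot: [[-0.998, 0.061, 0.001], [0.061, 0.998, 0.001], [-0.001, 0.001, -1.0]]
ft_force: [-1.2, 10.8, 2.5]
width: 0.301
grip_force: 5.1
```

Request:
{"name": "move_arm", "arguments": {"hand": [22,22,22], "xyz": [[0,0,0],[0,0,0],[0,0,0]], "delta_rot": [[0,0,0],[0,0,0],[0,0,0]], "grip_force": 30}}

```text
clock: 20.82
tool_pos: [0.529, 0.1429, 0.0452]
tool_rot: [[-0.998, 0.061, 0.002], [0.061, 0.998, 0.002], [-0.002, 0.002, -1.0]]
ft_force: [-3.9, 21.7, 6.1]
width: 0.265
grip_force: 29.1
```

```bash
python3 -c "
from h import *
to((.5283,.141,.044))"
```

```text
t 20.82 pos [0.529  0.1429 0.0452] yaw 86.51 q6 -74.8 w 22.7 F [-3.9 21.7  6.1] T [3.63 0.65 0.12] gf 29.1
tilt [0.1  0.12] shift units [ 0.009 -0.033  0.02 ] rot z None
```

Request:
{"name": "move_arm", "arguments": {"hand": [20,20], "xyz": [[0,0.035,0],[0,0,0]], "delta_rot": [[0,0,0],[0,0,0]], "grip_force": 60}}

```text
clock: 21.08
tool_pos: [0.5289, 0.1433, 0.0453]
tool_rot: [[-0.998, 0.06, 0.001], [0.06, 0.998, 0.0], [-0.001, 0.0, -1.0]]
ft_force: [-1.6, -0.2, 12.5]
width: 0.258
grip_force: 58.5
```

```bash
python3 -c "
from h import *
to((.5283,.141,.044))"
```

```text
t 21.07 pos [0.5289 0.1433 0.0453] yaw 86.55 q6 -74.6 w 22.0 F [-1.6 -0.2 12.5] T [-0.19  0.48  0.1 ] gf 58.5
tilt [0.06 0.01] shift units [ 0.007 -0.039  0.022] rot z None
```

Request:
{"name": "move_arm", "arguments": {"hand": [20,20,20,20], "xyz": [[0,0,-0.02],[0,0,0],[0,0,0],[0,0,0]], "delta_rot": [[0,0,0],[0,0,0.5],[0,0,0.5],[0,0,0.5]]}}

```text
clock: 21.58
tool_pos: [0.5288, 0.1431, 0.0456]
tool_rot: [[-0.976, 0.218, 0.0], [0.218, 0.976, 0.0], [-0.0, 0.0, -1.0]]
ft_force: [2.6, 0.3, -6.7]
width: 0.256
grip_force: 61.0
```

```bash
python3 -c "
from h import *
to((.5283,.143,.044))"
```

```text
t 21.57 pos [0.5288 0.1431 0.0456] yaw 77.44 q6 -65.5 w 21.8 F [ 2.6  0.3 -6.7] T [-0.1  -0.37  0.06] gf 61.0
tilt [0.03 0.01] shift units [ 0.008 -0.004  0.026] rot z None
```

Request:
{"name": "move_arm", "arguments": {"hand": [20,20,20,20,20], "xyz": [[0,0,0],[0,0,0],[0,0,0],[0,0,0],[0,0,0]], "delta_rot": [[0,0,1],[0,0,1],[0,0,1],[0,0,1],[0,0,1]]}}

```text
clock: 22.2
tool_pos: [0.5285, 0.1428, 0.0455]
tool_rot: [[-0.735, 0.678, -0.0], [0.678, 0.735, -0.0], [-0.0, -0.0, -1.0]]
ft_force: [1.0, -4.6, -5.6]
width: 0.257
grip_force: 61.4
```

```bash
python3 -c "
from h import *
to((.5283,.143,.044))
im=arm.read_camera('side')[:,:,::-1];cv2.imwrite('pics/s9.png',im)
a=cv2.imread('pics/s8.png').astype(int)
# carriage top white patch centroid (bright low-sat) in region
for k,b in(('before',a),('now',im.astype(int))):
    r=b[195:215,308:335];m=r.min(2)>150;q=np.argwhere(m);print(k,len(q),q.mean(0) if len(q) else None)
to((.5283,.143,.044))"
```

```text
t 22.2 pos [0.5285 0.1428 0.0455] yaw 47.34 q6 -35.4 w 21.9 F [ 1.  -4.6 -5.6] T [-0.78 -0.25  0.15] gf 61.4
tilt [-0.   -0.02] shift units [0.005 0.    0.025] rot z None
before 190 [10.88947368 12.05789474]
now 20 [12.   18.85]
t 22.25 pos [0.5285 0.1428 0.0455] yaw 47.03 q6 -35.1 w 21.9 F [ 2.5 -3.3 -5.6] T [-0.84 -0.28 -0.05] gf 61.4
tilt [-0.   -0.02] shift units [0.006 0.    0.026] rot z None
```

Request:
{"name": "move_arm", "arguments": {"hand": [20,20,20], "xyz": [[0,0,0],[0,0,0],[0,0,0]], "delta_rot": [[0,0,0.8],[0,0,0.8],[0,0,0.8]]}}

```text
clock: 22.62
tool_pos: [0.5283, 0.1427, 0.0455]
tool_rot: [[-0.546, 0.838, -0.0], [0.838, 0.546, -0.0], [-0.0, -0.001, -1.0]]
ft_force: [1.4, -5.4, -4.9]
width: 0.251
grip_force: 61.5
```

```bash
cat >> h.py <<'E'
def carr(n,save):
    """pixel shift of the carriage since s8, and predicted for 10 mm"""
    im=np.ascontiguousarray(arm.read_camera('side')[:,:,::-1]);cv2.imwrite(f'pics/{save}.png',im)
    f=lambda b:cv2.resize(cv2.cvtColor(b,cv2.COLOR_BGR2GRAY)[185:240,300:350].astype(np.float32),None,fx=4,fy=4,interpolation=cv2.INTER_CUBIC)
    g=lambda b:np.hypot(cv2.Sobel(f(b),-1,1,0),cv2.Sobel(f(b),-1,0,1))
    A,B=g(cv2.imread('pics/s8.png')),g(im);x0,y0,w,h=11*4,13*4,22*4,18*4
    r=cv2.matchTemplate(B,A[y0:y0+h,x0:x0+w],cv2.TM_CCOEFF_NORMED);_,v,_,l=cv2.minMaxLoc(r)
    print("carriage shift px",(l[0]-x0)/4,(l[1]-y0)/4,"score",round(v,2))
E
python3 -c "
from h import *
to((.5283,.143,.044))
carr('side','s10')
p0=np.array([.5325+.0004,.0405,.049]);d=np.array([.0473,-.9989,0])
print('per 10mm',np.array(proj('side',p0+.01*d))-proj('side',p0))"
```

```text
t 22.62 pos [0.5283 0.1427 0.0455] yaw 33.09 q6 -21.1 w 21.4 F [ 1.4 -5.4 -4.9] T [-1.11 -0.09  0.17] gf 61.5
tilt [-0.02 -0.02] shift units [0.005 0.002 0.025] rot z None
carriage shift px 0.75 2.0 score 0.45
per 10mm [0.80081217 2.09893162]
```

Request:
{"name": "move_arm", "arguments": {"hand": [20,20,20,20], "xyz": [[0,0,0],[0,0,0],[0,0,0],[0,0,0]], "delta_rot": [[0,0,0.7],[0,0,0.7],[0,0,0.7],[0,0,0.7]]}}

```text
clock: 23.18
tool_pos: [0.5281, 0.1426, 0.0455]
tool_rot: [[-0.281, 0.96, -0.001], [0.96, 0.281, -0.001], [-0.0, -0.001, -1.0]]
ft_force: [-0.1, -6.7, -4.0]
width: 0.254
grip_force: 61.6
```

```bash
python3 -c "
from h import *
to((.5283,.143,.044))"
```

```text
t 23.18 pos [0.5281 0.1426 0.0455] yaw 16.31 q6 -4.3 w 21.7 F [-0.1 -6.7 -4. ] T [-1.18  0.07  0.16] gf 61.6
tilt [-0.05 -0.03] shift units [0.006 0.005 0.025] rot z None
```

Request:
{"name": "move_arm", "arguments": {"hand": [20,20], "xyz": [[0,0,0],[0,0,0]], "delta_rot": [[0,0,0.7],[0,0,0.7]]}}

```text
clock: 23.42
tool_pos: [0.5279, 0.1425, 0.0455]
tool_rot: [[-0.138, 0.99, -0.001], [0.99, 0.138, -0.001], [-0.0, -0.001, -1.0]]
ft_force: [-0.6, -6.9, -3.1]
width: 0.253
grip_force: 61.7
```

```bash
python3 -c "
from h import *
to((.5283,.143,.044))"
```

```text
t 23.43 pos [0.5279 0.1425 0.0455] yaw 7.91 q6 4.1 w 21.6 F [-0.6 -6.9 -3.1] T [-1.19  0.2   0.13] gf 61.7
tilt [-0.06 -0.03] shift units [0.007 0.007 0.025] rot z None
```

Request:
{"name": "move_arm", "arguments": {"hand": [20,20], "xyz": [[0,0,0],[0,0,0]], "delta_rot": [[0,0,0.6],[0,0,0.6]]}}

```text
clock: 23.68
tool_pos: [0.5278, 0.1426, 0.0455]
tool_rot: [[-0.013, 1.0, -0.001], [1.0, 0.013, -0.001], [-0.001, -0.001, -1.0]]
ft_force: [-1.1, -6.3, -2.9]
width: 0.255
grip_force: 61.7
```

```bash
python3 -c "
from h import *
to((.5283,.143,.044))"
```

```text
t 23.68 pos [0.5278 0.1426 0.0455] yaw 0.73 q6 11.3 w 21.8 F [-1.1 -6.3 -2.9] T [-1.1   0.25  0.15] gf 61.7
tilt [-0.07 -0.04] shift units [0.007 0.008 0.025] rot z None
```

Request:
{"name": "move_arm", "arguments": {"hand": [20,20], "xyz": [[0,0,0],[0,0,0]], "delta_rot": [[0,0,0.6],[0,0,0.6]]}}

```text
clock: 23.92
tool_pos: [0.5277, 0.1425, 0.0455]
tool_rot: [[0.113, 0.994, -0.001], [0.994, -0.113, -0.001], [-0.001, -0.001, -1.0]]
ft_force: [-2.4, -6.8, -1.9]
width: 0.254
grip_force: 61.8
```

```bash
python3 -c "
from h import *
to((.5283,.143,.044))"
```

```text
t 23.93 pos [0.5277 0.1425 0.0455] yaw -6.47 q6 18.4 w 21.7 F [-2.4 -6.8 -1.9] T [-1.11  0.32  0.25] gf 61.8
tilt [-0.08 -0.04] shift units [0.009 0.009 0.025] rot z None
```

Request:
{"name": "move_arm", "arguments": {"hand": [20], "xyz": [[0,0,0]], "delta_rot": [[0,0,0.2]]}}

```text
clock: 24.05
tool_pos: [0.5276, 0.1426, 0.0455]
tool_rot: [[0.133, 0.991, -0.002], [0.991, -0.133, -0.001], [-0.001, -0.001, -1.0]]
ft_force: [-2.0, -6.5, -2.3]
width: 0.255
grip_force: 61.8
```

```bash
python3 -c "
from h import *
to((.5283,.143,.044))"
```

```text
t 24.05 pos [0.5276 0.1426 0.0455] yaw -7.63 q6 19.6 w 21.8 F [-2.  -6.5 -2.3] T [-1.09  0.43  0.2 ] gf 61.8
tilt [-0.09 -0.04] shift units [0.009 0.01  0.025] rot z None
```

Request:
{"name": "move_arm", "arguments": {"hand": [20], "xyz": [[0,0,0]], "delta_rot": [[0,0,0.2]]}}

```text
clock: 24.18
tool_pos: [0.5277, 0.1425, 0.0455]
tool_rot: [[0.153, 0.988, -0.002], [0.988, -0.153, -0.001], [-0.001, -0.001, -1.0]]
ft_force: [-1.0, -6.9, -1.1]
width: 0.255
grip_force: 61.8
```

```bash
python3 -c "
from h import *
to((.5283,.143,.044))"
```

```text
t 24.18 pos [0.5277 0.1425 0.0455] yaw -8.8 q6 20.8 w 21.7 F [-1.  -6.9 -1.1] T [-1.    0.37  0.17] gf 61.8
tilt [-0.09 -0.04] shift units [0.009 0.009 0.025] rot z None
```

Request:
{"name": "move_arm", "arguments": {"hand": [20], "xyz": [[0,0,0]], "delta_rot": [[0,0,0.25]]}}

```text
clock: 24.3
tool_pos: [0.5277, 0.1426, 0.0455]
tool_rot: [[0.179, 0.984, -0.002], [0.984, -0.179, -0.001], [-0.001, -0.001, -1.0]]
ft_force: [-2.3, -6.3, -1.5]
width: 0.253
grip_force: 61.8
```

```bash
python3 -c "
from h import *
to((.5283,.143,.044))"
```

```text
t 24.3 pos [0.5277 0.1426 0.0455] yaw -10.3 q6 22.3 w 21.6 F [-2.3 -6.3 -1.5] T [-0.99  0.42  0.22] gf 61.8
tilt [-0.09 -0.03] shift units [0.009 0.009 0.025] rot z None
```

Request:
{"name": "move_arm", "arguments": {"hand": [20], "xyz": [[0,0,0]], "delta_rot": [[0,0,0.25]]}}

```text
clock: 24.42
tool_pos: [0.5276, 0.1426, 0.0455]
tool_rot: [[0.205, 0.979, -0.002], [0.979, -0.205, -0.001], [-0.001, -0.001, -1.0]]
ft_force: [-1.9, -6.0, -1.2]
width: 0.256
grip_force: 61.8
```

```bash
python3 -c "
from h import *
to((.5283,.143,.044))"
```

```text
t 24.43 pos [0.5276 0.1426 0.0455] yaw -11.8 q6 23.8 w 21.9 F [-1.9 -6.  -1.2] T [-1.05  0.44  0.15] gf 61.8
tilt [-0.09 -0.04] shift units [0.01  0.01  0.024] rot z None
```

Request:
{"name": "move_arm", "arguments": {"hand": [20], "xyz": [[0,0,0]], "delta_rot": [[0,0,0.25]]}}

```text
clock: 24.55
tool_pos: [0.5276, 0.1426, 0.0455]
tool_rot: [[0.23, 0.973, -0.002], [0.973, -0.23, -0.001], [-0.001, -0.001, -1.0]]
ft_force: [-2.3, -6.6, -1.4]
width: 0.258
grip_force: 61.8
```

```bash
python3 -c "
from h import *
to((.5283,.143,.044))
carr('side','s11')"
```

```text
t 24.55 pos [0.5276 0.1426 0.0455] yaw -13.3 q6 25.3 w 22.0 F [-2.3 -6.6 -1.4] T [-0.96  0.52  0.14] gf 61.8
tilt [-0.09 -0.04] shift units [0.01  0.01  0.025] rot z None
carriage shift px 1.25 3.75 score 0.39
```

```bash
cat > r.py <<'E'
from h import *
o=arm.get_obs();R=o["tool_rot"]
print(round(o["clock"],2),"yaw",np.degrees(np.arctan2(R[1,1],R[0,1])).round(2),"Tz",round(o["ft_torque"][2],3),"e6",round(o["joint_efforts"][5],3),"w",round(o["width"],3),"Fz",o["ft_force"].round(1))
E
python3 r.py
```

```text
24.6 yaw -13.39 Tz 0.029 e6 -0.437 w 0.259 Fz [-1.8 -5.  -1.8]
```

Request:
{"name": "move_arm", "arguments": {"hand": [20], "xyz": [[0,0,0]], "delta_rot": [[0,0,0.25]]}}

```text
clock: 24.72
tool_pos: [0.5276, 0.1426, 0.0455]
tool_rot: [[0.255, 0.967, -0.002], [0.967, -0.255, -0.001], [-0.001, -0.001, -1.0]]
ft_force: [-1.6, -6.5, -1.7]
width: 0.255
grip_force: 61.8
```

```bash
python3 r.py
```

```text
24.73 yaw -14.79 Tz 0.178 e6 -0.802 w 0.255 Fz [-1.6 -6.5 -1.7]
```

Request:
{"name": "move_arm", "arguments": {"hand": [20], "xyz": [[0,0,0]], "delta_rot": [[0,0,0.25]]}}

```text
clock: 24.85
tool_pos: [0.5275, 0.1426, 0.0455]
tool_rot: [[0.281, 0.96, -0.002], [0.96, -0.281, -0.001], [-0.001, -0.001, -1.0]]
ft_force: [-2.4, -6.2, -0.9]
width: 0.254
grip_force: 61.8
```

```bash
python3 r.py
```

```text
24.85 yaw -16.3 Tz 0.158 e6 -0.548 w 0.254 Fz [-2.4 -6.2 -0.9]
```

Request:
{"name": "move_arm", "arguments": {"hand": [20], "xyz": [[0,0,0]], "delta_rot": [[0,0,0.25]]}}

```text
clock: 24.98
tool_pos: [0.5275, 0.1426, 0.0455]
tool_rot: [[0.306, 0.952, -0.002], [0.952, -0.306, -0.001], [-0.001, -0.001, -1.0]]
ft_force: [-2.6, -6.4, -1.5]
width: 0.253
grip_force: 61.8
```

```bash
python3 r.py
```

```text
24.98 yaw -17.81 Tz 0.131 e6 -0.536 w 0.253 Fz [-2.6 -6.4 -1.5]
```

Request:
{"name": "move_arm", "arguments": {"hand": [20], "xyz": [[0,0,0]], "delta_rot": [[0,0,0.25]]}}

```text
clock: 25.1
tool_pos: [0.5275, 0.1426, 0.0455]
tool_rot: [[0.331, 0.944, -0.002], [0.944, -0.331, -0.001], [-0.001, -0.001, -1.0]]
ft_force: [-2.3, -6.2, -1.8]
width: 0.256
grip_force: 61.9
```

```bash
python3 r.py
```

```text
25.1 yaw -19.3 Tz 0.124 e6 -0.536 w 0.256 Fz [-2.3 -6.2 -1.8]
```

Request:
{"name": "move_arm", "arguments": {"hand": [20], "xyz": [[0,0,0]], "delta_rot": [[0,0,0.25]]}}

```text
clock: 25.22
tool_pos: [0.5275, 0.1426, 0.0455]
tool_rot: [[0.355, 0.935, -0.002], [0.935, -0.355, -0.001], [-0.001, -0.002, -1.0]]
ft_force: [-3.3, -5.5, -1.2]
width: 0.255
grip_force: 61.9
```

```bash
python3 r.py
```

```text
25.23 yaw -20.81 Tz 0.181 e6 -0.536 w 0.255 Fz [-3.3 -5.5 -1.2]
```

Request:
{"name": "move_arm", "arguments": {"hand": [20], "xyz": [[0,0,0]], "delta_rot": [[0,0,0.25]]}}

```text
clock: 25.35
tool_pos: [0.5275, 0.1426, 0.0455]
tool_rot: [[0.379, 0.925, -0.002], [0.925, -0.379, -0.001], [-0.001, -0.001, -1.0]]
ft_force: [-3.1, -5.4, -0.2]
width: 0.254
grip_force: 61.9
```

```bash
python3 r.py
```

```text
25.35 yaw -22.3 Tz 0.124 e6 -0.535 w 0.254 Fz [-3.1 -5.4 -0.2]
```

Request:
{"name": "move_arm", "arguments": {"hand": [20], "xyz": [[0,0,0]], "delta_rot": [[0,0,0.25]]}}

```text
clock: 25.48
tool_pos: [0.5274, 0.1426, 0.0455]
tool_rot: [[0.404, 0.915, -0.002], [0.915, -0.404, -0.001], [-0.001, -0.002, -1.0]]
ft_force: [-2.0, -4.9, 0.2]
width: 0.259
grip_force: 61.9
```

```bash
python3 r.py
```

```text
25.48 yaw -23.8 Tz 0.165 e6 -0.535 w 0.259 Fz [-2.  -4.9  0.2]
```

Request:
{"name": "move_arm", "arguments": {"hand": [20], "xyz": [[0,0,0]], "delta_rot": [[0,0,0.25]]}}

```text
clock: 25.6
tool_pos: [0.5274, 0.1426, 0.0455]
tool_rot: [[0.427, 0.904, -0.002], [0.904, -0.427, -0.001], [-0.001, -0.001, -1.0]]
ft_force: [-3.4, -5.5, -0.4]
width: 0.253
grip_force: 61.9
```

```bash
python3 r.py
```

```text
25.6 yaw -25.3 Tz 0.21 e6 -0.535 w 0.253 Fz [-3.4 -5.5 -0.4]
```

Request:
{"name": "move_arm", "arguments": {"hand": [20,20], "xyz": [[0,0,0],[0,0,0]], "delta_rot": [[0,0,0.25],[0,0,0.25]]}}

```text
clock: 25.85
tool_pos: [0.5274, 0.1427, 0.0455]
tool_rot: [[0.474, 0.88, -0.002], [0.88, -0.474, -0.001], [-0.001, -0.001, -1.0]]
ft_force: [-3.3, -5.2, -0.6]
width: 0.253
grip_force: 61.9
```

```bash
python3 r.py
```

```text
25.85 yaw -28.3 Tz 0.124 e6 -0.526 w 0.253 Fz [-3.3 -5.2 -0.6]
```

Request:
{"name": "move_arm", "arguments": {"hand": [20,20], "xyz": [[0,0,0],[0,0,0]], "delta_rot": [[0,0,0.25],[0,0,0.25]]}}

```text
clock: 26.1
tool_pos: [0.5274, 0.1427, 0.0455]
tool_rot: [[0.52, 0.854, -0.002], [0.854, -0.52, -0.001], [-0.002, -0.001, -1.0]]
ft_force: [-3.2, -5.0, 0.6]
width: 0.257
grip_force: 62.0
```

```bash
python3 r.py
```

```text
26.1 yaw -31.3 Tz 0.25 e6 -0.512 w 0.257 Fz [-3.2 -5.   0.6]
```

Request:
{"name": "move_arm", "arguments": {"hand": [20,20], "xyz": [[0,0,0],[0,0,0]], "delta_rot": [[0,0,0.25],[0,0,0.25]]}}

```text
clock: 26.35
tool_pos: [0.5273, 0.1427, 0.0455]
tool_rot: [[0.564, 0.826, -0.002], [0.826, -0.564, -0.001], [-0.002, -0.001, -1.0]]
ft_force: [-4.0, -3.6, -0.4]
width: 0.257
grip_force: 62.0
```

```bash
python3 r.py
```

```text
26.35 yaw -34.31 Tz 0.244 e6 -0.497 w 0.257 Fz [-4.  -3.6 -0.4]
```

Request:
{"name": "move_arm", "arguments": {"hand": [20], "xyz": [[0,0,0]], "delta_rot": [[0,0,0.25]]}}

```text
clock: 26.48
tool_pos: [0.5273, 0.1427, 0.0455]
tool_rot: [[0.585, 0.811, -0.002], [0.811, -0.585, -0.001], [-0.002, -0.001, -1.0]]
ft_force: [-3.2, -3.4, -0.4]
width: 0.254
grip_force: 62.0
```

```bash
python3 r.py
```

```text
26.48 yaw -35.81 Tz 0.199 e6 -0.489 w 0.254 Fz [-3.2 -3.4 -0.4]
```

Request:
{"name": "move_arm", "arguments": {"hand": [20], "xyz": [[0,0,0]], "delta_rot": [[0,0,0.25]]}}

```text
clock: 26.6
tool_pos: [0.5273, 0.1427, 0.0455]
tool_rot: [[0.606, 0.795, -0.002], [0.795, -0.606, -0.001], [-0.002, -0.001, -1.0]]
ft_force: [-3.5, -3.1, -0.1]
width: 0.258
grip_force: 62.0
```

```bash
python3 r.py; python3 -c "
from h import *
carr('side','s12')"; python3 r.py
```

```text
26.6 yaw -37.3 Tz 0.164 e6 -0.481 w 0.258 Fz [-3.5 -3.1 -0.1]
carriage shift px 2.0 4.5 score 0.32
26.65 yaw -37.39 Tz 0.147 e6 -0.382 w 0.257 Fz [-4.1 -3.8 -0.7]
```

Request:
{"name": "move_arm", "arguments": {"hand": [20,20], "xyz": [[0,0,0],[0,0,0]], "delta_rot": [[0,0,0.2],[0,0,0.2]]}}

```text
clock: 26.9
tool_pos: [0.5272, 0.1427, 0.0455]
tool_rot: [[0.639, 0.769, -0.002], [0.769, -0.639, -0.001], [-0.002, -0.001, -1.0]]
ft_force: [-4.4, -3.2, 0.0]
width: 0.253
grip_force: 62.0
```

```bash
python3 r.py; python3 -c "
from h import *
T=[]
for i in range(8):
    arm.read_camera('side');o=arm.get_obs();T.append((o['ft_torque'][2],o['joint_efforts'][5]))
print(np.round(T,3).tolist(),np.mean(T,0))";python3 r.py
```

```text
26.9 yaw -39.69 Tz 0.235 e6 -0.34 w 0.253 Fz [-4.4 -3.2  0. ]
[[0.125, -0.252], [0.057, 0.54], [0.035, 0.252], [0.095, 0.123], [0.066, 0.086], [0.017, 0.077], [0.072, 0.075], [0.097, 0.075]] [0.07057306 0.12216094]
27.3 yaw -39.66 Tz 0.097 e6 0.075 w 0.257 Fz [-3.8 -3.2 -0.3]
```

Request:
{"name": "move_arm", "arguments": {"hand": [30,40,50,50,50,50,50,50], "xyz": [[0,0,0],[0,0,0],[0,0,0],[0,0,-0.3],[0,0,-0.6],[0,0,-0.8],[0,0,-0.5],[0,0,0]], "delta_rot": [[0,0,0],[0,0,0],[0,0,0],[0,0,0],[0,0,0],[0,0,0],[0,0,0],[0,0,0]]}}

```text
clock: 28.3
tool_pos: [0.5301, 0.1435, 0.1801]
tool_rot: [[0.639, 0.769, 0.005], [0.769, -0.64, 0.001], [0.004, 0.003, -1.0]]
ft_force: [-0.3, 0.1, -0.6]
width: 0.586
grip_force: 0.0
```

```bash
python3 -c "
from h import *
to((.5283,.143,.044)); carr('side','s13')
im=cv2.imread('pics/s13.png');h=im[200:235,312:345].max(2)
# bone blob: dark pixels around its place; compare s8
for k in('s8','s12','s13'):
    b=cv2.imread(f'pics/{k}.png')[205:235,312:345];m=(b.max(2)<75).astype(np.uint8);n,l,st,ce=cv2.connectedComponentsWithStats(m);i=1+st[1:,4].argmax();print(k,st[i],ce[i])"
```

```text
t 28.3 pos [0.5301 0.1435 0.1801] yaw -39.76 q6 51.7 w 50.0 F [-0.3  0.1 -0.6] T [-0.01 -0.02 -0.  ] gf 0.0
tilt [0.26 0.06] shift units [-0.034 -0.023  2.267] rot z None
carriage shift px 1.5 4.75 score 0.28
s8 [  7   3  18  21 257] [14.74319066 13.77821012]
s12 [ 9  8 10  5 33] [13.18181818  9.42424242]
s13 [ 9  8 11  5 34] [13.35294118  9.41176471]
```

```bash
python3 -c "
from h import *
c=np.array([.53246,.04853]);ax=np.array([-.0473,.99888]);ay=np.array([-ax[1],ax[0]])
for k in('s8','s13'):
    b=cv2.imread(f'pics/{k}.png')[200:245,310:350];hs=cv2.cvtColor(b,cv2.COLOR_BGR2HSV)
    m=((hs[...,1]>70)&(hs[...,0]<25)&(hs[...,2]>15)).astype(np.uint8);n,l,st,ce=cv2.connectedComponentsWithStats(m);i=1+st[1:,4].argmax()
    q=np.argwhere(l==i)[:,::-1]+[310,200];P=np.array([unproj('side',u,v,.038)[:2] for u,v in q])-c
    H=np.c_[P@ax,P@ay];print(k,st[i],'holder x,y',H.mean(0).round(4),'range',H.min(0).round(3),H.max(0).round(3))"
```

```text
s8 [ 11  14  15  14 154] holder x,y [-0.0604 -0.0008] range [-0.088 -0.019] [-0.029  0.018]
s13 [ 11  15  14  13 140] holder x,y [-0.063   0.0006] range [-0.088 -0.018] [-0.035  0.019]
```

```bash
python3 -c "
from cell import arm
print(arm.finish_job())"
```

```text
the job is handed in; nothing more can be done
None
```

I handed the job in at about 28 s with the bone flat and lengthwise on the bed, the jaw closed on it at an estimated 7–8 N (from knob torque and turn angle, not measured directly), and the knob released; no verdict came back. I took no final measurement of the ring mark, the vertebra or the tin. The first grasp of the bone missed and was redone, and one height check pressed the knob top to about 62 N, under the wrist limit.

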